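# Click the slicing board's length stop into the red-flagged notch

## Robot

A 6-joint arm with a two-finger parallel gripper is mounted at the origin on a cart in front of the work surface, level with it; the furniture and walls round the work are solid. World frame = base frame: x ahead of the robot, y to its left, z up, the work surface at z = 0. Lengths are in m, angles in rad, forces in N, time in s.
With the tool pointing down it reaches from about 0.275 to 0.85 m from the base axis. Payload 5.2 kg.
Tool frame: the origin (TCP) lies at the very end of the fingers, on their centre line; the grasp point (between the pads) lies arm.hold_point_z behind it (arm.hold_point_z is the distance from the TCP to the grasp point, in m); z points along the fingers, y is the line along which they close (so a half turn about z gives the same grasp; the last joint's range is limited). The gripper opens to 85 mm and grips with 20 to 120 N. Pads are 22 mm wide; open, the fingers measure 114 mm over their backs; the gripper's body (76 mm by 85 mm) begins 54 mm behind the grasp point. The pads swing forward as they close: fully open they stand 13 mm farther back than shut.
Start: joints at [-1.443, 0.259, 1.535, -0, 1.348, -0.203], TCP at [0.179, -0.52, 0.231] pointing down, gripper open.
Joint ranges: [-3.14, 3.14], [-0.91, 2.08], [0.19, 2.58], [-1.22, 4.36], [0.22, 2.71], [-3.12, 3.12]. Speed limits (rad/s): [2.57, 2.57, 3.14, 3.14, 3.14, 3.14].

## Interface

Orientations are given as a rotation vector (axis times angle).
In Python, from station import status, imaging, arm gives the robot as it stands.
- The arm moves only by the tool play_rows, never from a script. Its argument "targets" is a list that holds one entry, the list of rows, each a list of 7 numbers: the shift along the tool's x, y, z in m, then the turn, a rotation vector about the tool's x, y, z in rad, then the opening, from 0 (shut) to 1 (fully open). In form: [[[tx, ty, tz, wx, wy, wz, grip], ...]]. A call has 1 to 20 rows; each row is the pose to reach, as a shift and turn from the pose commanded when the call began, along the tool's axes at that moment; what a row does not reach only later rows make up. A row lasts 1/8 s, in which the tool goes at most 62.5 mm and 10.7 degrees, less where a joint would pass 70% of its speed; a pose out of reach is approached as far as the arm can. A call with a gripper value outside its range is refused whole. The fingers move at their own pace and stop on an object; "squeeze" is the grip in N (left out, the last holds). Time passes only in rows, so rows that repeat a pose let the fingers close. It gives the time, the measured TCP pose, the force, the opening and the grip force at its end, in the units of the state.
- status.state(): the state, without advancing time (a new reading comes with each control period).
- imaging.read_camera(name): name is "scene" or "top"; returns the picture (400x640x3 uint8, red, green, blue); there is no depth.
- imaging.get_calibration(name): a dict with "intrinsics" (3x3 intrinsics, pixels), "position" and "attitude" of the camera in the world. Camera axes: x right, y down, z forward; pixel columns grow to the right and rows downward; lengths in m; the calibration is good to about 2 mm. A picture is of the moment at which its call begins. get_calibration takes no time and is no camera call.
- arm.hand_in(): hands the job in; it is judged then, once.
The state is a dict: "clock": time; "joints": joint angles; "qd": joint speeds; "effort": joint torques, N m; "tool_pos": TCP position; "tcp_rot": TCP orientation; "ft_force": force on the tool from outside, world axes, zero at the start; "wrist_torque": the same for the moment, N m; "grip_width": finger opening in m; "gripper_force": force on a finger pad.
Only numpy, scipy, OpenCV 4.12 (cv2) and the standard library are available. Lean on these libraries where they do the work, as an engineer would, in place of code of your own. Each camera call takes 0.05 s, during which the arm holds its last target. There are 200 camera calls.

## Task

The slicing board has a sliding length stop on a notched rail, and one of the four notches is marked by a red flag, the others by white ones. With closed fingertips, gently push the stop along its rail, by the side of its upright white plate, until it clicks into the notch with the red flag (it may have to be pushed on through a white-flagged notch first), then draw back and leave it there. Only push it: do not pinch or grip the stop, and leave the garlic, jars, mug and salt shaker where they stand.

Things in the scene. Friction and masses are not known exactly. Their poses are not given: they have to be found in the camera images.
- board: Fixed wooden slicing board, 200 mm deep (its x, away from the robot at yaw 0) by 360 mm wide (its y), top 18 mm above the worktop; its yaw varies. Origin: centre of the underside, on the worktop. An aluminium rail runs along its y at x = +50 mm (24 mm wide, top 36 mm above the worktop), with four notches 12 mm long in its top at y = -100, -60, +60 and +100 mm. All board-frame positions below are in millimetres, z from the worktop.
- stop (a joint): Position of the length stop along the rail (m): the board-frame y of its middle, -0.125 to +0.125, growing along the board's +y; it starts between the two inner notches. It weighs about 0.3 kg and slides with about 0.5 N of drag and a little damping. Push it at 50 mm/s or less: a blow at 150 mm/s can pass 20 N, which is not gentle.
- plate (a point): Centre of the stop's upright white plate, which is pushed on its left or right face. The plate is 8 mm thick (along the rail), spans board-frame x = -30 to +32 mm and z = 21 to 76 mm; this point is at x = -5, z = 48.5 mm, and moves with the stop. Behind it a grey saddle 40 mm long (along the rail) rides on the rail, x = +28 to +72 mm, top at z = 58 mm, with the black plunger cap on it up to z = 72 mm.
- pointer (a point): Tip of the black pointer on the far side of the stop, at board-frame x = +81, z = 46 mm, on the stop's middle: it faces a flag when the stop is in that notch.
- plunger (a joint): Height of the spring plunger in the stop (m): about -0.0004 while it rides on the rail's top, about -0.0033 when it has dropped into a notch. It works by itself: at a notch it drops in and pulls the stop the last 4 mm or so to the notch's middle (the pushing force dips to nothing); about 5 to 9 N then push the stop out again, either way.
- red_flag: The red flag (18 mm wide, 8 mm thick, 52 mm tall, fixed) standing behind the rail at board-frame x = +90 mm, in line with the wanted notch, which is any of the four: its board-frame y is the notch's y. Origin at its foot on the board's top (z = 18 mm), axes parallel to the board's. Flags stand in line with all the notches, the other three white.
- garlic: a loose white garlic bulb, 48 x 50 x 51 mm, lying on the near strip of the slicing board; origin at the centre of its foot. A bystander, to be left alone.
- mug: a loose green mug, 92 x 132 x 100 mm, right of the board; origin at the centre of its foot. A bystander, to be left alone.
- spice_jar: a loose spice jar with a red cap, 45 mm across, 106 mm tall, right of the board; origin at the centre of its foot. A bystander, to be left alone.
- jam_jar: a loose jam jar with a white lid, 69 mm across, 99 mm tall, behind the board; origin at the centre of its foot. A bystander, to be left alone.
- salt_shaker: a loose glass salt shaker with a grey cap, 44 mm across, 90 mm tall, far left; origin at the centre of its foot. A bystander, to be left alone.

How it is judged:
By the outcome, as a careful person would: the job done as asked, in the order asked, and still so for the second after the job is handed in, with the robot touching nothing.
It also fails if it takes over 40 s, if anything falls off the work surface, if the arm or the gripper's body presses on something with over 40 N, if the wrist force passes 120 N, or if a joint passes its speed limit or range.

## Working session

There is one attempt and no reset: what is moved stays moved. The work goes in short steps, Python scripts to look and compute and a tool call to move; the robot and the scene stay as the last step left them, time stands still between calls to the robot, and variables do not carry over. Pictures are saved under pics/ and viewed, at most 10 in all, crops included, and the job is handed in when it is done.

Besides the shell and the picture viewer there is one more tool, called after "Emit:" as name([rows], argument=value, ...), one row to a line, values as JSON. play_rows: Moves the arm, as the interface text tells. Its arguments: {"type":"object","properties":{"targets":{"type":"array"},"squeeze":{"type":"number"}},"required":["targets"]}

```bash
mkdir -p pics
python3 - <<'E'
from station import status, imaging, arm
import cv2
for n in("scene","top"):
    im=imaging.read_camera(n); cv2.imwrite(f"pics/{n}0.png",im[:,:,::-1]); print(n,imaging.get_calibration(n))
print(status.state(),arm.hold_point_z)
E
```

```text
scene {'intrinsics': array([[444.53864992,   0.        , 317.54643585],
       [  0.        , 444.53864992, 191.91081756],
       [  0.        ,   0.        ,   1.        ]]), 'position': array([-0.47405837,  0.60886152,  0.89699502]), 'attitude': array([-1.23071051,  2.0777853 , -1.08619197])}
top {'intrinsics': array([[437.99137654,   0.        , 320.44359514],
       [  0.        , 437.99137654, 203.92241814],
       [  0.        ,   0.        ,   1.        ]]), 'position': array([0.40291669, 0.02121127, 1.41032643]), 'attitude': array([-2.1545071 ,  2.13759142, -0.14236393])}
{'clock': 0.1, 'joints': array([-1.44279901e+00,  2.59286397e-01,  1.53595714e+00, -1.70604361e-05,
        1.34797340e+00, -2.02812093e-01]), 'qd': array([ 0.00066067, -0.00071843, -0.00270726, -0.00079357,  0.00159557,
        0.00043891]), 'effort': array([ 2.45992749e-03, -4.46969748e+01, -2.91246289e+01, -2.97495708e-04,
        6.21041268e-03,  4.25074887e-06]), 'tool_pos': array([ 0.17859545, -0.5197128 ,  0.23055567]), 'tcp_rot': array([-3.09711299e+00, -5.17006526e-01, -6.92706138e-05]), 'ft_force': array([ 0.56238038,  0.0810072 , -0.18120757]), 'wrist_torque': array([ 0.02771792, -0.05264306, -0.03104514]), 'gripper_force': 0.0, 'grip_width': 0.08566298816577417} 0.0187
```

View pics/top0.png

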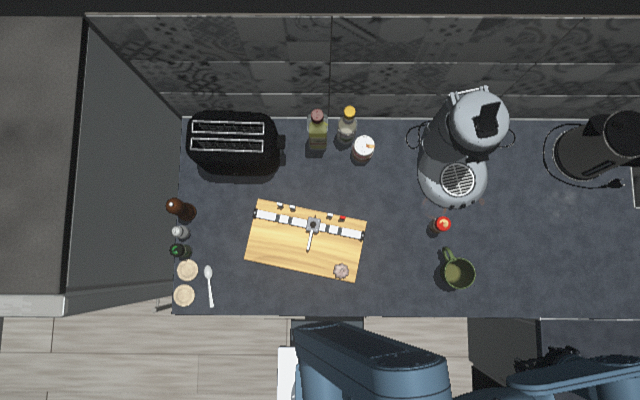

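View pics/scene0.png

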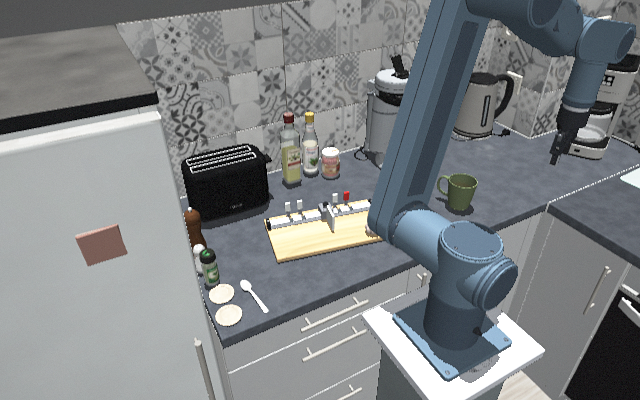

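The top view shows the board with corners near (257,199), (367,229), (356,283) and (245,258). The red flag is the rightmost one at (342,219), so it marks the -100 notch. The stop is near (312,228) and the garlic at (341,271).

```bash
cat > h.py <<'E'
import numpy as np, cv2
from scipy.spatial.transform import Rotation as R
from station import status, imaging, arm
def cam(n):
    c=imaging.get_calibration(n); return c["intrinsics"],c["position"],R.from_rotvec(c["attitude"]).as_matrix()
def w2p(n,P):
    K,p,A=cam(n); q=(np.atleast_2d(P)-p)@A@K.T; return q[:,:2]/q[:,2:]
def p2w(n,uv,z):
    K,p,A=cam(n); d=A@np.linalg.inv(K)@np.array([*uv,1]); return p+d*(z-p[2])/d[2]
def b2w(pose,P): # P in mm
    x,y,t=pose; c,s=np.cos(t),np.sin(t); P=np.atleast_2d(P)/1000
    return np.c_[x+c*P[:,0]-s*P[:,1], y+s*P[:,0]+c*P[:,1], P[:,2]]
E
python3 - <<'E'
from h import *
im=cv2.imread("pics/top0.png")
cr=cv2.resize(im[190:290,235:375],None,fx=5.7,fy=5.7,interpolation=cv2.INTER_CUBIC)
cv2.imwrite("pics/c1.png",cr)
from scipy.optimize import least_squares
uv=np.array([(257,199),(367,229),(356,283),(245,258)])
B=[[100,180,18],[100,-180,18],[-100,-180,18],[-100,180,18]]
r=least_squares(lambda q:(w2p("top",b2w(q,B))-uv).ravel(),[.4,.05,-.2]); print(r.x,r.fun)
E
```

```text
[ 0.47624892  0.07612994 -0.22454718] [ 2.02259443 -0.38042541  1.32511029 -4.71376863 -1.50379677  3.34565777
 -1.78243812  1.56793247]
```

View pics/c1.png

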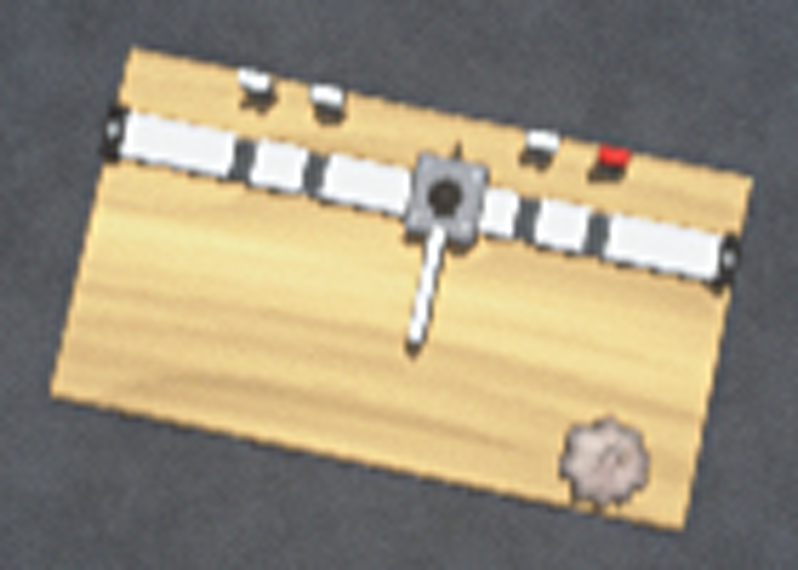

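Zoomed in, the corners are at crop pixels (133,47), (752,178), (684,528) and (52,394). The notches are at (243,160), (315,175), (527,218) and (596,234), and the red flag is the rightmost. The plate's top edge runs from (438,232) to (413,342).

```bash
cat > fit.py <<'E'
from h import *
from scipy.optimize import least_squares
f=lambda c:(np.array(c)+.5)/5.7-.5+[235,190]
uv=f([(133,47),(752,178),(684,528),(52,394),(243,160),(315,175),(527,218),(596,234)])
B=[[100,180,18],[100,-180,18],[-100,-180,18],[-100,180,18],[50,100,36],[50,60,36],[50,-60,36],[50,-100,36]]
r=least_squares(lambda q:(w2p("top",b2w(q,B))-uv).ravel(),[.4,.05,-.2]); pose=r.x
def inb(P):
    c,s=np.cos(pose[2]),np.sin(pose[2]); d=P[:2]-pose[:2]; return 1000*np.array([c*d[0]+s*d[1],-s*d[0]+c*d[1]])
E
python3 - <<'E'
from fit import *
print(pose,np.degrees(pose[2]),r.fun.round(1))
for n,c,z in[("near",(413,342),.076),("far",(438,232),.076),("cap",(445,196),.072),("red",(614,150),.07),("garlic",(604,460),.045)]: print(n,inb(p2w("top",f(c),z)))
s=status.state(); T=R.from_rotvec(s["tcp_rot"]).as_matrix(); print(T.round(3),s["tool_pos"])
E
```

```text
[ 0.48283612  0.07856694 -0.19900038] -11.401881814381959 [-0.7 -0.   0.5 -0.2  0.2  0.7 -0.8  0.4  0.2 -0.3 -0.  -0.3  0.  -0.1
  0.4 -0.3]
near [-30.81141722 -14.37093032]
far [ 29.232352   -15.16401171]
cap [ 49.25888447 -14.63371307]
red [ 92.53547284 -98.66943257]
garlic [ -70.80695348 -127.43351951]
[[ 0.946  0.325 -0.   ]
 [ 0.325 -0.946  0.002]
 [ 0.    -0.002 -1.   ]] [ 0.17859545 -0.5197128   0.23055567]
```

```bash
cat > tgt.py <<'E'
import sys
from fit import *
# desired: tool x along board +y, tool down; args: x y z mm board
s=status.state(); T=R.from_rotvec(s["tcp_rot"]).as_matrix(); P=b2w(pose,[list(map(float,sys.argv[1:4]))])[0]
a=pose[2]+np.pi/2; X=[np.cos(a),np.sin(a),0]; D=np.c_[X,np.cross([0,0,-1],X),[0,0,-1]]
c,sn=np.cos(pose[2]),np.sin(pose[2])
ff=s["ft_force"]
print("t",s["clock"],"shift",(T.T@(P-s["tool_pos"])).round(4),"turn",R.from_matrix(T.T@D).as_rotvec().round(3),"board",inb(s["tool_pos"]).round(1),"z",s["tool_pos"][2].round(4),"F board",[round(c*ff[0]+sn*ff[1],2),round(-sn*ff[0]+c*ff[1],2),round(ff[2],2)],"grip",s["grip_width"])
E
python3 tgt.py -8 20 130
```

```text
t 0.1 shift [ 0.4852 -0.4882  0.1015] turn [-1.000e-03 -1.000e-03 -1.041e+00] board [-180.  -646.6] z 0.2306 F board [np.float64(0.54), np.float64(0.19), np.float64(-0.18)] grip 0.08566298816577417
```

Emit:
play_rows([
  [[0.03, -0.03, 0, 0, 0, -0.06, 0], [0.06, -0.06, 0, 0, 0, -0.13, 0], [0.09, -0.09, 0, 0, 0, -0.2, 0], [0.12, -0.12, 0, 0, 0, -0.27, 0], [0.15, -0.15, 0, 0, 0, -0.34, 0], [0.18, -0.18, 0, 0, 0, -0.41, 0], [0.21, -0.21, 0, 0, 0, -0.48, 0], [0.24, -0.24, 0, 0, 0, -0.55, 0], [0.27, -0.27, 0, 0, 0, -0.62, 0], [0.3, -0.3, 0, 0, 0, -0.69, 0], [0.33, -0.33, 0, 0, 0, -0.76, 0], [0.36, -0.36, 0, 0, 0, -0.83, 0], [0.39, -0.39, 0, 0, 0, -0.9, 0], [0.42, -0.42, 0, 0, 0, -0.97, 0], [0.45, -0.45, 0, 0, 0, -1.04, 0], [0.47, -0.47, 0, 0, 0, -1.04, 0], [0.48, -0.48, 0, 0, 0, -1.04, 0], [0.485, -0.488, 0.03, 0, 0, -1.04, 0], [0.485, -0.488, 0.06, 0, 0, -1.04, 0], [0.485, -0.488, 0.1, 0, 0, -1.04, 0]],
])

```text
clock: 2.6
tool_pos: [0.4793, 0.0984, 0.1309]
tcp_rot: [2.431, 1.987, 0.002]
ft_force: [0.6, 1.2, -0.6]
grip_width: 0.0
gripper_force: 0.0
```

```bash
python3 tgt.py -8 20 40
python3 - <<'E'
from h import *
a=imaging.read_camera("top")[150:310,200:400,::-1];b=imaging.read_camera("scene")[130:290,240:440,::-1]
cv2.imwrite("pics/c2.png",cv2.resize(np.hstack([a,b]),None,fx=2,fy=2,interpolation=cv2.INTER_CUBIC))
E
```

```text
t 2.6 shift [ 0.0012 -0.0008  0.0909] turn [ 0.002  0.    -0.001] board [-7.4 18.8] z 0.1309 F board [np.float64(0.36), np.float64(1.32), np.float64(-0.57)] grip 2.654851592633706e-05
```

View pics/c2.png

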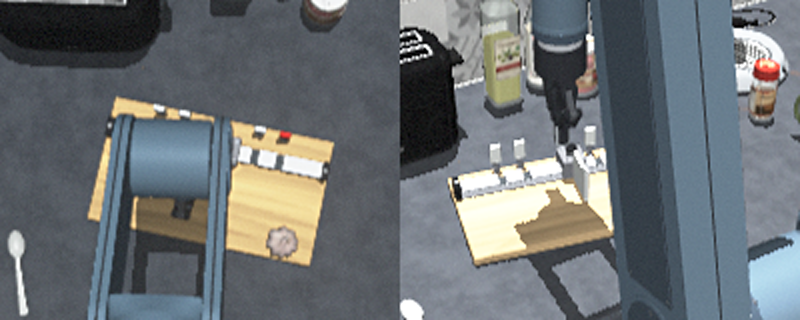

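The closed fingers hang just to the left of the plate, over the rail side in the scene view. I'll descend now.

Emit:
play_rows([
  [[0.001, 0, 0.015, 0, 0, 0, 0], [0.001, 0, 0.03, 0, 0, 0, 0], [0.001, 0, 0.045, 0, 0, 0, 0], [0.001, 0, 0.06, 0, 0, 0, 0], [0.001, 0, 0.075, 0, 0, 0, 0], [0.001, 0, 0.09, 0, 0, 0, 0], [0.001, 0, 0.09, 0, 0, 0, 0], [0.001, 0, 0.09, 0, 0, 0, 0]],
])

```text
clock: 3.7
tool_pos: [0.4793, 0.0999, 0.0414]
tcp_rot: [2.432, 1.988, 0.0]
ft_force: [0.1, -0.3, 0.5]
grip_width: -0.0
gripper_force: 0.0
```

```bash
python3 tgt.py -8 0 40
```

```text
t 3.7 shift [-0.0202 -0.0003  0.0014] turn [ 0.    -0.    -0.001] board [-7.7 20.2] z 0.0414 F board [np.float64(0.16), np.float64(-0.27), np.float64(0.5)] grip -1.8802495970512148e-05
```

Emit:
play_rows([
  [[-0.0035, 0, 0, 0, 0, 0, 0], [-0.007, 0, 0, 0, 0, 0, 0], [-0.0105, 0, 0, 0, 0, 0, 0], [-0.014, 0, 0, 0, 0, 0, 0], [-0.0175, 0, 0, 0, 0, 0, 0], [-0.021, 0, 0, 0, 0, 0, 0], [-0.0245, 0, 0, 0, 0, 0, 0], [-0.028, 0, 0, 0, 0, 0, 0], [-0.0315, 0, 0, 0, 0, 0, 0], [-0.035, 0, 0, 0, 0, 0, 0], [-0.0385, 0, 0, 0, 0, 0, 0], [-0.042, 0, 0, 0, 0, 0, 0], [-0.0455, 0, 0, 0, 0, 0, 0], [-0.049, 0, 0, 0, 0, 0, 0], [-0.049, 0, 0, 0, 0, 0, 0]],
])

```text
clock: 5.58
tool_pos: [0.4692, 0.0513, 0.0413]
tcp_rot: [2.432, 1.988, -0.001]
ft_force: [-0.3, 0.6, -0.4]
grip_width: 0.0001
gripper_force: 0.0
```

```bash
python3 tgt.py -8 -50 40
python3 - <<'E'
from h import *
a=imaging.read_camera("top")[190:290,235:375,::-1]
cv2.imwrite("pics/c3.png",cv2.resize(a,None,fx=5.7,fy=5.7,interpolation=cv2.INTER_CUBIC))
E
```

```text
t 5.575 shift [-0.0205  0.      0.0013] turn [-0.     0.001 -0.001] board [ -8.  -29.5] z 0.0413 F board [np.float64(-0.39), np.float64(0.58), np.float64(-0.45)] grip 7.216511888175735e-05
```

View pics/c3.png

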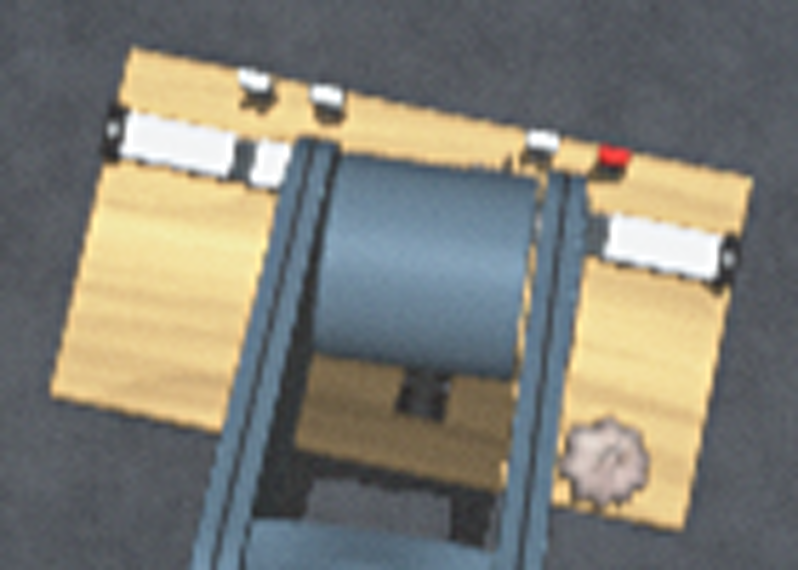

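The pointer at (510,165) puts the stop near -44, so the stop-to-TCP offset is about -14.5 mm. I'll push on through the -60 notch.

Emit:
play_rows([
  [[-0.0035, 0, 0, 0, 0, 0, 0], [-0.007, 0, 0, 0, 0, 0, 0], [-0.0105, 0, 0, 0, 0, 0, 0], [-0.014, 0, 0, 0, 0, 0, 0], [-0.0175, 0, 0, 0, 0, 0, 0], [-0.02, 0, 0, 0, 0, 0, 0], [-0.0225, 0, 0, 0, 0, 0, 0], [-0.025, 0, 0, 0, 0, 0, 0], [-0.028, 0, 0, 0, 0, 0, 0], [-0.0315, 0, 0, 0, 0, 0, 0], [-0.035, 0, 0, 0, 0, 0, 0], [-0.0385, 0, 0, 0, 0, 0, 0], [-0.042, 0, 0, 0, 0, 0, 0], [-0.0455, 0, 0, 0, 0, 0, 0], [-0.048, 0, 0, 0, 0, 0, 0], [-0.048, 0, 0, 0, 0, 0, 0]],
])

```text
clock: 7.62
tool_pos: [0.4598, 0.0043, 0.0413]
tcp_rot: [2.432, 1.988, -0.001]
ft_force: [-0.1, -0.4, 0.3]
grip_width: -0.0
gripper_force: 0.0
```

```bash
python3 tgt.py -8 -84 40
python3 - <<'E'
from h import *
a=imaging.read_camera("top")[190:290,235:375,::-1]
cv2.imwrite("pics/c4.png",cv2.resize(a,None,fx=5.7,fy=5.7,interpolation=cv2.INTER_CUBIC))
E
```

```text
t 7.625 shift [-0.0066 -0.0001  0.0013] turn [ 0.     0.001 -0.001] board [ -7.9 -77.4] z 0.0413 F board [np.float64(-0.06), np.float64(-0.41), np.float64(0.29)] grip -3.174725624310172e-05
```

View pics/c4.png

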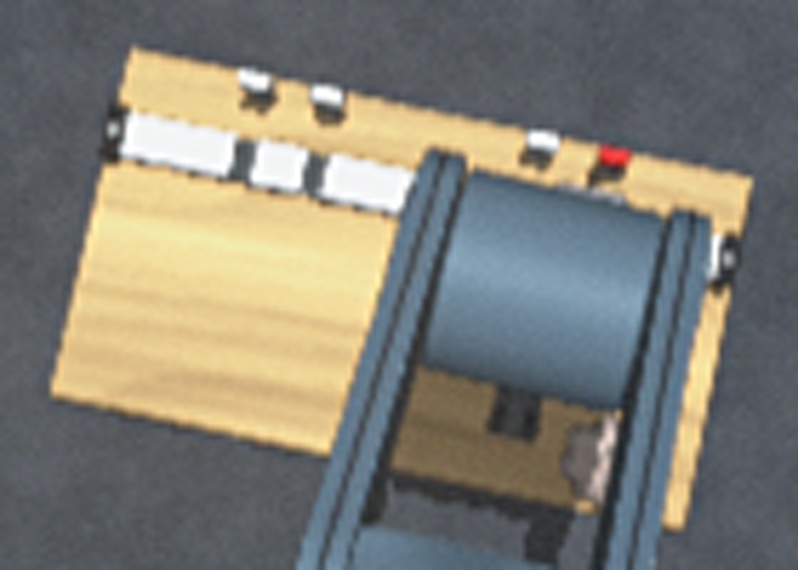

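The saddle's visible edge, ending at (628,198), puts the stop near -92. Now slow final steps.

Emit:
play_rows([
  [[-0.0015, 0, 0, 0, 0, 0, 0], [-0.003, 0, 0, 0, 0, 0, 0], [-0.0045, 0, 0, 0, 0, 0, 0], [-0.006, 0, 0, 0, 0, 0, 0], [-0.0067, 0, 0, 0, 0, 0, 0], [-0.0067, 0, 0, 0, 0, 0, 0]],
])

```text
clock: 8.43
tool_pos: [0.4585, -0.0018, 0.0413]
tcp_rot: [2.432, 1.988, -0.0]
ft_force: [0.3, 0.4, -0.3]
grip_width: -0.0003
gripper_force: 0.0
```

```bash
python3 tgt.py -8 -84 40
python3 - <<'E'
from h import *
a=imaging.read_camera("top")[190:290,235:375,::-1]
cv2.imwrite("pics/c5.png",cv2.resize(a,None,fx=5.7,fy=5.7,interpolation=cv2.INTER_CUBIC))
E
```

```text
t 8.425 shift [-0.0004 -0.      0.0013] turn [-0.     0.    -0.001] board [ -8.  -83.6] z 0.0413 F board [np.float64(0.16), np.float64(0.46), np.float64(-0.25)] grip -0.00028527553971956714
```

View pics/c5.png

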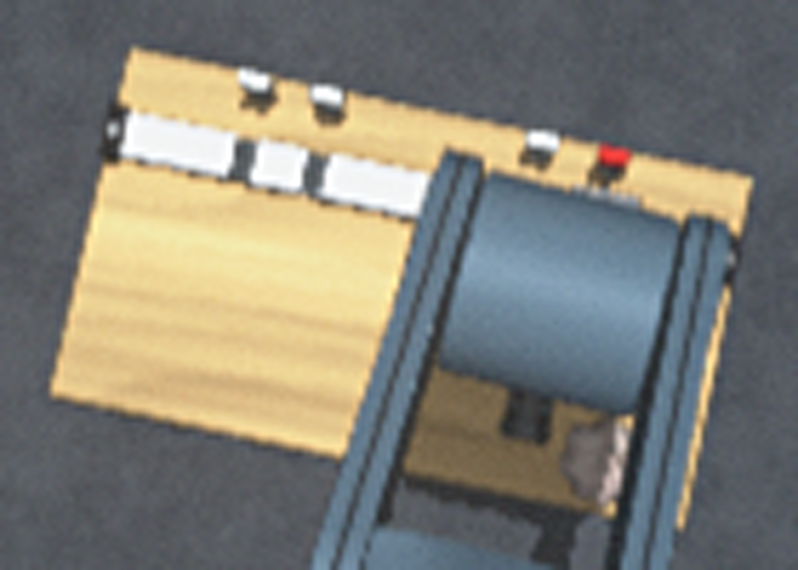

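The saddle edge is now at (641,203), which gives about -100 with no force on the tool, so it has probably clicked. I'll draw back, rise and look.

Emit:
play_rows([
  [[0.005, 0, 0, 0, 0, 0, 0], [0.015, 0, 0, 0, 0, 0, 0], [0.03, 0, 0, 0, 0, 0, 0], [0.045, 0, 0, 0, 0, 0, 0], [0.06, 0, -0.01, 0, 0, 0, 0], [0.08, 0, -0.03, 0, 0, 0, 0], [0.1, 0, -0.06, 0, 0, 0, 0], [0.13, 0, -0.09, 0, 0, 0, 0], [0.16, 0, -0.12, 0, 0, 0, 0], [0.19, 0, -0.14, 0, 0, 0, 0], [0.22, 0, -0.14, 0, 0, 0, 0], [0.24, 0, -0.14, 0, 0, 0, 0], [0.25, 0, -0.14, 0, 0, 0, 0], [0.25, 0, -0.14, 0, 0, 0, 0]],
])

```text
clock: 10.22
tool_pos: [0.5078, 0.2435, 0.1809]
tcp_rot: [-2.431, -1.99, 0.002]
ft_force: [-0.1, -0.7, 0.8]
grip_width: 0.0001
gripper_force: 0.0
```

```bash
python3 tgt.py -8 -84 40
python3 - <<'E'
from h import *
a=imaging.read_camera("top")[190:290,235:375,::-1]
cv2.imwrite("pics/c6.png",cv2.resize(a,None,fx=5.7,fy=5.7,interpolation=cv2.INTER_CUBIC))
E
```

```text
t 10.225 shift [-0.2505  0.0003  0.1411] turn [-0.001  0.001 -0.   ] board [ -8.1 166.6] z 0.1809 F board [np.float64(0.01), np.float64(-0.73), np.float64(0.77)] grip 5.3329102566605285e-05
```

View pics/c6.png

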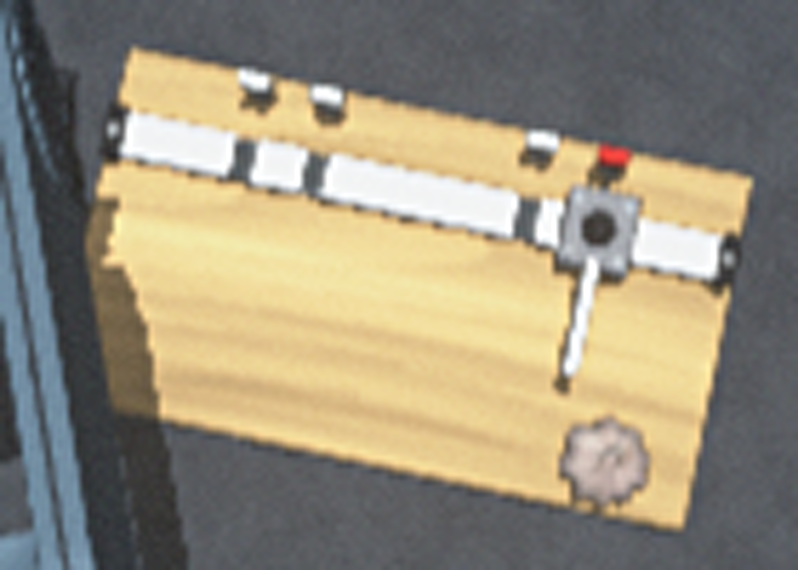

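Run:
```python
from fit import *
for c,z in[((445,196),.072),((598,228),.072)]: print(inb(p2w("top",f(c),z)))
# template shift, subpixel: cap dark blob before vs after
for n,(u0,v0) in(("c1",(445,196)),("c6",(598,228))):
    g=cv2.imread(f"pics/{n}.png",0)[v0-25:v0+26,u0-25:u0+26].astype(float); w=np.clip(90-g,0,None); Y,X=np.mgrid[-25:26,-25:26]
    c=(u0+(w*X).sum()/w.sum(),v0+(w*Y).sum()/w.sum()); print(c,inb(p2w("top",f(c),.072)))
```

```text
[ 49.25888447 -14.63371307]
[ 49.26222203 -98.60988273]
(np.float64(443.8245272525028), np.float64(197.89694104560624)) [ 48.12779995 -14.22802956]
(np.float64(597.6342306483713), np.float64(229.22902482455223)) [ 48.57456818 -98.54988165]
```

The cap sits at (598,229), y ≈ -98.6. The red flag measures -98.7 by the same method, so the two are aligned and the stop has clicked in. The garlic has not moved.

```bash
python3 -c "
from station import arm
print(arm.hand_in())"
```

```text
the job is handed in; nothing more can be done
None
```

I pushed the stop through the white-flagged notch into the red-flagged notch at y = -100 mm, then drew the arm back clear and handed the job in. The last picture shows the stop in line with the red flag, to within my measuring error. I had no direct plunger reading to confirm the click.

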